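# Rock the tube sorter's gate

## Robot

A 6-joint arm with a two-finger parallel gripper is mounted at the origin on the work surface. World frame = base frame: x ahead of the robot, y to its left, z up, the work surface at z = 0. Lengths are in m, angles in rad, forces in N, time in s.
With the tool pointing down it reaches from about 0.35 to 0.975 m from the base axis. Payload 17.4 kg.
Tool frame: the origin (TCP) lies at the very end of the fingers, on their centre line; the grasp point (between the pads) lies env.grip_depth behind it (env.grip_depth is the distance from the TCP to the grasp point, in m); z points along the fingers, y is the direction in which the jaws open and shut (so a half turn about z gives the same grasp; the last joint's range is limited). The gripper opens to 85 mm and grips with 20 to 120 N. Pads are 22 mm wide; open, the fingers measure 114 mm over their backs; the gripper's body (76 mm by 85 mm) begins 54 mm behind the grasp point. The pads swing forward as they close: fully open they stand 13 mm farther back than shut.
Start: joints at [-1.383, 0.116, 1.442, -0, 1.584, -0.038], TCP at [0.151, -0.658, 0.231] pointing down, gripper open.
Joint ranges: [-2.83, 2.83], [-0.83, 2.19], [0.07, 2.5], [-1.14, 4.28], [0.01, 3], [-2.97, 2.97]. Speed limits (rad/s): [1.89, 1.89, 2.22, 3.14, 3.14, 3.14].

## Interface

Orientations are given as a rotation vector (axis times angle).
In Python, from workcell import env gives the robot as it stands. The module is installed in compiled form; this text tells all that it offers.
- The arm moves only by the tool carry_out, never from a script. Its argument "steps" is one flat list of numbers, 7 for each row, row after row: the shift along the world's x, y, z as a fraction of full scale, then the turn, a rotation vector about the world's x, y, z as a fraction of full scale, then the finger opening in mm, from 0 to 85.4. In form: [x, y, z, ax, ay, az, claw, x, y, z, ax, ay, az, claw, ...]. A call has exactly 10 rows; each row shifts and turns the commanded pose from where the row before left it; what a row does not reach is not made up. Full scale, the value 1, is 0.25 m for a shift and 2 pi rad for a turn. A row lasts 1/8 s, in which the tool goes at most 62.5 mm and 10.7 degrees, less where a joint would pass 70% of its speed; a pose out of reach is approached as far as the arm can. A call with a number of a shift or a turn outside -1 to 1 is refused whole. A call with a gripper value outside its range is refused whole. The fingers move at their own pace and stop on an object; "squeeze" is the grip in N (left out, the last holds). Time passes only in rows, so rows that do not move let the fingers close, or fill a call up. It gives the time, the measured TCP pose, the force and the opening at its end, in the units of the state.
- env.observe(): the state, without advancing time (a new reading comes with each control period).
- env.capture(name): name is "side" or "top" or "wrist"; returns the picture (480x640x3 uint8, red, green, blue); there is no depth.
- env.camera_model(name): a dict with "camera_matrix" (3x3 intrinsics, pixels), "k1" (the pictures are not rectified: a ray, as slopes to the right and down, at radius r is drawn at 1 + k1 r^2 times it, then the intrinsics apply), "position" and "rotation" of the camera in the world; the wrist camera has in their place "T_tool_cam" (4x4, takes a point from camera to tool coordinates, whose origin is the TCP and whose axes are the flange's). Camera axes: x right, y up, looking along -z (the intrinsics and any distortion apply to the point x, -y, -z); pixel columns grow to the right and rows downward; lengths in m; the calibration is good to about 2 mm. A picture is of the moment at which its call begins: read the wrist's pose just before it. camera_model takes no time and is no camera call.
- env.job_done(): hands the job in, once; it reports no verdict.
Trained networks look in the newest picture that a camera, given by its name, has taken for a name from the list of things; names that differ only in an ending like _2 or _b are one class to them, and where a whole thing is asked for, a point or a joint stands for the part that bears it (a point fixed in the world has none). Each returns a list of dicts, best first, with "score" (0 to 1); they miss things now and then, are a little off and sometimes report something else, mostly with a low value. They report only what shows in the picture. A call takes as long as a camera call.
- env.recognise(camera, label): "location" ([x, y, z] in m, in world coordinates, good to about 4 mm: the middle of the surface that is visible of it).
- env.landmark_of(camera, label): "location" ([x, y, z] in m, in world coordinates, good to about 4 mm: a listed point, or the origin of a listed thing).
The state is a dict: "time_s": time; "joint_pos": joint angles; "qd": joint speeds; "effort": joint torques, N m; "tcp_pos": TCP position; "ee_rot": TCP orientation; "force": force on the tool from outside, world axes, zero at the start; "wrist_torque": the same for the moment, N m; "gripper_width": opening from 0.0 (shut) to 1.0 (fully open).
Only numpy, scipy, OpenCV 4.12 (cv2) and the standard library are available. Lean on these libraries where they do the work, as an engineer would, in place of code of your own. Each camera call takes 0.05 s, during which the arm holds its last target.

## Task

The left tray of the tube sorter is full and its red shutter is down, so three orange-capped tubes are waiting on the left end of the rocker gate. Press the gate's raised green right-hand tab down with the fingertips until the gate has rocked fully over its pivot and all three tubes have rolled down into the right-hand tray; when they lie still there, press the blue left-hand tab fully down to rock the gate back to the left for the next batch. Do not touch, lift or carry the tubes, leave the other things where they stand, and finish clear of the gate.

Things in the scene. Friction and masses are not known exactly. Their poses are not given: they have to be found in the camera images.
- sorter: Tube sorter, fixed: grey base plate 100 x 600 x 12 mm, trays at both ends, rocker gate between, all within 60 mm of its centre line but for the tabs. Origin on the bench under the gate's axle; x to its far side, y along it to its left end, z up. Brackets 36 mm wide hold the axle at y = 0. A ledge 12 mm high with a jar and a marker runs along its far side, x = 50 to 125 mm.
- axle (a point): Centre of the gate's axle, 75 mm above the bench, running along the sorter's x. The gate is an aluminium trough 260 mm long along y, inside 85 mm wide, its floor 20 mm above the axle, side walls 22 mm high.
- shutter (a point): Middle of the red shutter's top edge: a fixed upright plate 95 mm wide, 3 mm thick, 127 mm above the bench, 135 mm left of the axle. Behind it the left tray is full of fixed black-capped tubes.
- right_tray (a point): Middle of the floor of the open, empty right-hand wooden tray, 212 mm right of the axle. Inside 87 mm wide, it runs from 137 to 287 mm right of the axle, floor falling from 60 mm above the bench at the gate to 30 mm at the end wall, whose top is at 90 mm.
- gate (a joint): Tilt of the rocker gate in rad: 0 level, -0.22 fully down on the left (start), +0.22 fully down on the right; rigid stops at both. It tips over centre: beyond about 0.13 rad either side it falls to that side by its own weight and stays. About 1 to 3 N at a tab rocks it. The tubes roll by themselves once it leans right and lie in the tray within about 3 s.
- right_tab (a point): Centre of the top face of the green press tab, 44 x 44 x 5 mm, on the robot side of the gate: 67.5 mm from the sorter's centre line towards -x, 105 mm right of the axle, 24 mm above it with the gate level. 121 mm above the bench when raised (start), 76 mm when down; it moves about 10 mm sideways along y. Free space above it and on its robot side.
- left_tab (a point): Centre of the top face of the blue press tab, mirror image of the green one at the gate's left end: 76 mm above the bench when down (start), 121 mm when raised.
- tube1: White specimen tube with an orange cap, a plain cylinder 30 mm in diameter and 82 mm long, 30 to 65 g, lying in the gate's trough across the sorter and rolling freely; origin at its centre, x along its axis. At the start the three tubes lie side by side against the red shutter at the gate's left end.
- tube2: White specimen tube with an orange cap, a plain cylinder 30 mm in diameter and 82 mm long, 30 to 65 g, lying in the gate's trough across the sorter and rolling freely; origin at its centre, x along its axis. At the start the three tubes lie side by side against the red shutter at the gate's left end.
- tube3: White specimen tube with an orange cap, a plain cylinder 30 mm in diameter and 82 mm long, 30 to 65 g, lying in the gate's trough across the sorter and rolling freely; origin at its centre, x along its axis. At the start the three tubes lie side by side against the red shutter at the gate's left end.
- jar: Bystander: small clear jar with white lid, 36 mm in diameter, 50 mm high, standing on the sorter's far ledge; origin at the centre of its underside.
- marker: Bystander: white marker with black cap, 100 mm long, 13 mm thick, lying on the sorter's far ledge; origin at the centre of its underside.
- bottle: Bystander: amber bottle, 60 mm in diameter, 120 mm high, on the bench; origin at the centre of its underside.
- slidebox: Bystander: grey slide box with white lid, 88 x 103 x 38 mm, on the bench; origin at the centre of its underside.
- beaker: Bystander: glass beaker, 66 mm in diameter, 80 mm high, on the bench; origin at the centre of its underside.
- mouse: Bystander: black computer mouse, 105 x 62 x 30 mm, on the bench; origin at the centre of its underside.

How it is judged:
By the outcome, as a careful person would: the job done as asked, in the order asked, and still so for the second after the job is handed in, with the robot touching nothing.
It also fails if it takes over 50 s, if anything falls off the work surface, if the arm or the gripper's body presses on something with over 40 N, if the wrist force passes 120 N, or if a joint passes its speed limit or range.

## Working session

There is one attempt and no reset: what is moved stays moved. The work goes in short steps, Python scripts to look and compute and a tool call to move; the robot and the scene stay as the last step left them, time stands still between calls to the robot, and variables do not carry over. Pictures are saved under pics/ and viewed, and the job is handed in when it is done.

Besides the shell and the picture viewer there is one more tool, called after "Emit:" as name(argument=value, ...) on one line, values as JSON. carry_out: Moves the arm, as the interface text tells. Shift numbers are shares of 0.25 m and turn numbers shares of 2 pi rad, none past 1 either way. Its arguments: {"type":"object","properties":{"steps":{"type":"array","items":{"type":"number"}},"squeeze":{"type":"number"}},"required":["steps"]}

```bash
mkdir -p pics; python3 - <<'E'
from workcell import env
import cv2
s=env.observe();print(s['time_s'],s['tcp_pos'],s['ee_rot'],s['gripper_width'],env.grip_depth)
for c in("side","top"):
    cv2.imwrite(f"pics/{c}0.png",env.capture(c)[:,:,::-1])
    for l in("sorter","axle","shutter","right_tray","right_tab","left_tab","tube1"):
        r=env.landmark_of(c,l); print(c,l,[(round(d['score'],2),[round(v,4) for v in d['location']]) for d in r[:3]])
E
```

```text
0.0 [ 0.15106376 -0.65767154  0.23056675] [-3.12042890e+00 -3.53728817e-01  1.12543847e-04] 0.9994549609136454 0.0187
side sorter [(0.92, [0.6062, -0.0799, -0.0029]), (0.19, [0.6272, 0.0551, 0.1261])]
side axle [(0.65, [0.6047, -0.0822, 0.0759])]
side shutter [(0.79, [0.6249, 0.0536, 0.1269])]
side right_tray [(0.84, [0.5711, -0.2877, 0.0471]), (0.35, [0.6821, -0.2291, 0.0054])]
side right_tab [(0.84, [0.5273, -0.1641, 0.1197])]
side left_tab [(0.83, [0.5572, 0.0372, 0.077]), (0.48, [0.5266, -0.1638, 0.1193])]
side tube1 [(0.59, [0.6151, -0.0226, 0.0953]), (0.57, [0.6208, 0.0067, 0.093]), (0.51, [0.6283, 0.0356, 0.0842])]
top sorter [(0.75, [0.6056, -0.0833, -0.0008]), (0.36, [0.5208, -0.1652, 0.1229])]
top axle [(0.61, [0.6, -0.0795, 0.0741])]
top shutter [(0.79, [0.6228, 0.0495, 0.1257]), (0.56, [0.3108, -0.3471, 0.0025])]
top right_tray [(0.9, [0.5719, -0.2894, 0.0489])]
top right_tab [(0.83, [0.5207, -0.1666, 0.1219]), (0.16, [0.6242, 0.0529, 0.1268])]
top left_tab []
top tube1 [(0.91, [0.6223, 0.0087, 0.089]), (0.9, [0.615, -0.0203, 0.0981]), (0.89, [0.625, 0.0329, 0.0829])]
```

View pics/side0.png

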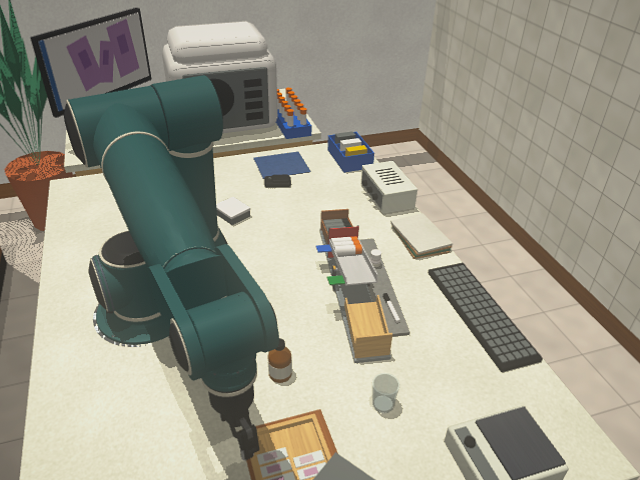

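View pics/top0.png

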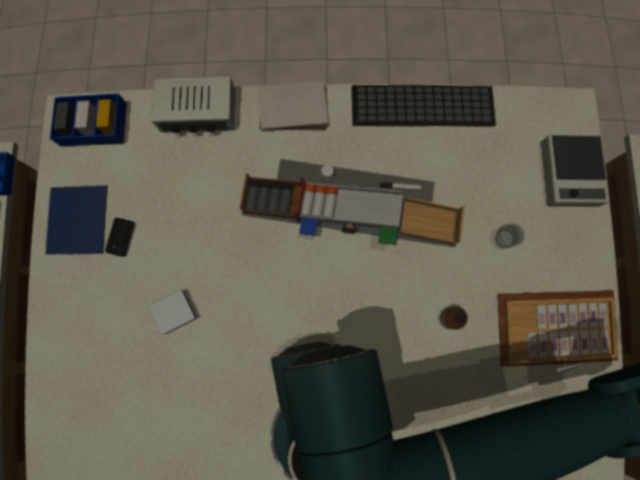

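The side picture shows the green tab raised at about (337,281) and the blue tab down at (325,249). The three orange-capped tubes lie against the red shutter near (347,245), and the right tray at (368,330) is empty. The networks agree with this geometry, with the sorter yawed by about -8.8°. I'll move towards the green tab, closing the fingers on the way.

Emit:
carry_out(steps=[0.12,0.16,0,0,0,-0.006,0,0.12,0.16,0,0,0,-0.006,0,0.12,0.16,0,0,0,-0.006,0,0.12,0.16,0,0,0,-0.006,0,0.12,0.16,0,0,0,-0.006,0,0.12,0.16,0,0,0,-0.006,0,0.12,0.16,0,0,0,-0.006,0,0.12,0.16,0,0,0,-0.006,0,0.12,0.16,0,0,0,-0.006,0,0.12,0.16,0,0,0,-0.006,0])

```text
time_s: 2.05
tcp_pos: [0.4519, -0.2564, 0.2316]
ee_rot: [3.132, -0.239, 0.001]
force: [0.5, 0.0, -0.5]
gripper_width: 0.001
```

Emit:
carry_out(steps=[0.066,0.086,0,0,0,0,0,0.066,0.086,0,0,0,0,0,0.066,0.086,0,0,0,0,0,0.066,0.086,0,0,0,0,0,0,0,-0.08,0,0,0,0,0,0,-0.08,0,0,0,0,0,0,-0.08,0,0,0,0,0,0,-0.08,0,0,0,0,0,0,-0.04,0,0,0,0,0,0,0,0,0,0,0])

```text
time_s: 3.3
tcp_pos: [0.5168, -0.1719, 0.1406]
ee_rot: [-3.132, 0.238, 0.002]
force: [-0.8, 0.2, 0.7]
gripper_width: -0.0
```

```bash
python3 - <<'E'
from workcell import env
import cv2
s=env.observe();print(s['time_s'],s['tcp_pos'],s['ee_rot'])
im={c:env.capture(c) for c in("side","wrist")}
a=cv2.resize(im["side"][200:400,260:460],(480,480),interpolation=3)
cv2.imwrite("pics/p1.png",cv2.resize(cv2.hconcat([a,im["wrist"]]),(800,343))[:,:,::-1])
for c in("side","wrist"):print(c,[(round(d['score'],2),d['location']) for d in env.landmark_of(c,"right_tab")[:2]])
E
```

```text
3.3 [ 0.51684478 -0.17191393  0.14061286] [-3.13232149e+00  2.37504385e-01  1.55580674e-03]
side [(0.85, [0.5257, -0.1624, 0.1203]), (0.43, [0.6231, 0.034, 0.0843])]
wrist [(0.91, [0.5222, -0.1675, 0.1214])]
```

View pics/p1.png

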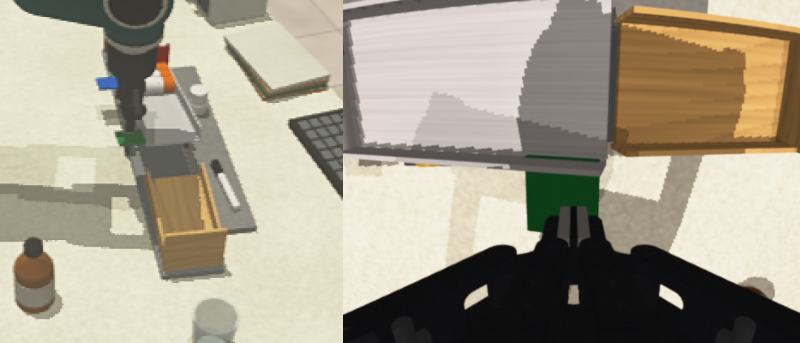

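The wrist view shows the closed fingertips over the green tab (tab at about (563,195), fingers at (573,215)), clear of the trough wall. Now I'll press.

Emit:
carry_out(steps=[0.01,0,-0.024,0,0,0,0,0,0,-0.024,0,0,0,0,0,0,-0.024,0,0,0,0,0,0,-0.024,0,0,0,0,0,0,-0.024,0,0,0,0,0,-0.002,-0.024,0,0,0,0,0,-0.002,-0.024,0,0,0,0,0,-0.002,-0.024,0,0,0,0,0,-0.002,-0.024,0,0,0,0,0,0,-0.02,0,0,0,0])

```text
time_s: 4.75
tcp_pos: [0.5196, -0.1739, 0.0818]
ee_rot: [-3.133, 0.237, 0.0]
force: [-0.4, -1.9, 0.7]
gripper_width: 0.005
```

Emit:
carry_out(steps=[0,0,-0.006,0,0,0,0,0,0,-0.006,0,0,0,0,0,0,-0.004,0,0,0,0,0,0,0,0,0,0,0,0,0,0,0,0,0,0,0,0,0,0,0,0,0,0,0,0,0,0,0,0,0,0,0,0,0,0,0,0,0,0,0,0,0,0,0,0,0,0,0,0,0])

```text
time_s: 6.0
tcp_pos: [0.5196, -0.1739, 0.0783]
ee_rot: [3.133, -0.237, 0.0]
force: [1.1, -0.8, -0.1]
gripper_width: -0.001
```

```bash
cat > look.py <<'E'
from workcell import env
import cv2,sys
s=env.observe();print(s['time_s'],s['tcp_pos'],s['force'])
im={c:env.capture(c) for c in("side","wrist")}
a=cv2.resize(im["side"][200:400,260:460],(480,480),interpolation=3)
cv2.imwrite(sys.argv[1],cv2.resize(cv2.hconcat([a,im["wrist"]]),(800,343))[:,:,::-1])
for l in sys.argv[2:]:
  for c in("side","wrist"):print(c,l,[(round(d['score'],2),[round(v,4) for v in d['location']]) for d in env.landmark_of(c,l)[:3]])
E
python3 look.py pics/p2.png right_tab tube1
```

```text
6.0 [ 0.51962655 -0.17388287  0.078319  ] [ 1.11030217 -0.75090985 -0.13411985]
side right_tab [(0.81, [0.5235, -0.1748, 0.0748])]
wrist right_tab []
side tube1 [(0.86, [0.5713, -0.293, 0.0593]), (0.68, [0.57, -0.3188, 0.0554])]
wrist tube1 [(0.64, [0.5722, -0.2909, 0.0627])]
```

View pics/p2.png

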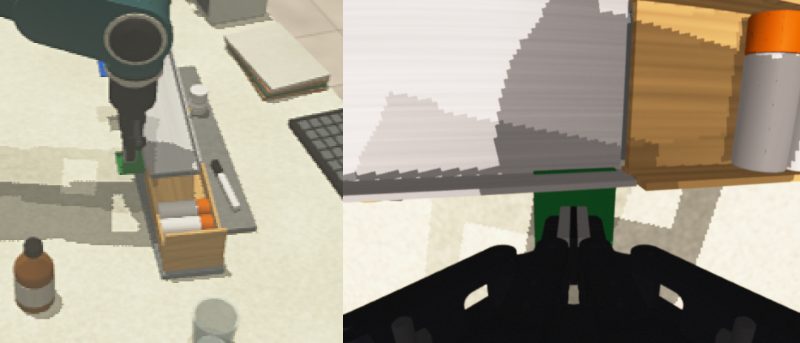

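The green tab is down (about 75 mm) and the force has dropped to zero. The side picture shows tubes at (185,210) and (185,225) in the right tray, with a third presumably hidden behind the end wall. I'll lift, wait a moment and check from above.

Emit:
carry_out(steps=[0,0,0.08,0,0,0,0,0,0,0.14,0,0,0,0,0,0,0.14,0,0,0,0,0,0,0.14,0,0,0,0,0,0,0,0,0,0,0,0,0,0,0,0,0,0,0,0,0,0,0,0,0,0,0,0,0,0,0,0,0,0,0,0,0,0,0,0,0,0,0,0,0,0])

```text
time_s: 7.55
tcp_pos: [0.5196, -0.1739, 0.2032]
ee_rot: [-3.133, 0.237, 0.0]
force: [0.6, 0.3, 0.6]
gripper_width: -0.002
```

```bash
python3 look.py pics/p3.png tube1 left_tab right_tab; python3 - <<'E'
from workcell import env
import cv2
cv2.imwrite("pics/t3.png",cv2.resize(env.capture("top")[150:270,220:480],(780,360),interpolation=3)[:,:,::-1])
print([(round(d['score'],2),d['location']) for d in env.landmark_of("top","tube1")])
E
```

```text
7.55 [ 0.51957855 -0.17386224  0.20316247] [0.55589197 0.29887478 0.57127   ]
side tube1 [(0.79, [0.5693, -0.3146, 0.0552]), (0.78, [0.5682, -0.2886, 0.0618]), (0.38, [0.3094, -0.3481, -0.0008])]
wrist tube1 [(0.98, [0.5711, -0.2902, 0.0616]), (0.81, [0.5646, -0.318, 0.0592]), (0.6, [0.5543, -0.3504, 0.0468])]
side left_tab [(0.8, [0.5523, 0.0284, 0.1211])]
wrist left_tab []
side right_tab [(0.61, [0.5239, -0.1732, 0.0747])]
wrist right_tab [(0.79, [0.5211, -0.178, 0.0758])]
[(0.42, [0.5616, -0.3469, 0.0457])]
```

View pics/p3.png

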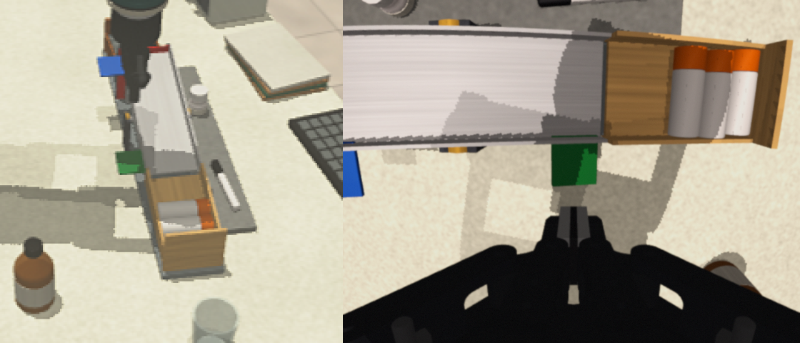

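View pics/t3.png

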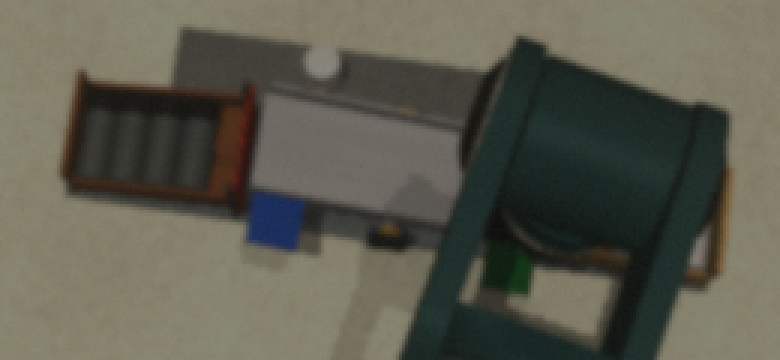

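The wrist view shows all three tubes side by side at the low end of the right tray ((688,90), (715,90), (742,90)). Their positions match the earlier look to within noise, so they are at rest. Next, the blue tab.

Emit:
carry_out(steps=[0.02,0.136,0,0,0,0,0,0.02,0.136,0,0,0,0,0,0.02,0.136,0,0,0,0,0,0.02,0.136,0,0,0,0,0,0.02,0.136,0,0,0,0,0,0.02,0.136,0,0,0,0,0,0,0,-0.08,0,0,0,0,0,0,-0.08,0,0,0,0,0,0,-0.08,0,0,0,0,0,0,0,0,0,0,0])

```text
time_s: 9.3
tcp_pos: [0.5487, 0.0295, 0.1411]
ee_rot: [3.132, -0.239, -0.005]
force: [-0.3, -0.1, -0.7]
gripper_width: -0.0
```

```bash
python3 look.py pics/p4.png left_tab tube1
```

```text
9.3 [0.54871392 0.02946484 0.141065  ] [-0.30430407 -0.09021239 -0.69637382]
side left_tab [(0.7, [0.555, 0.0253, 0.1214])]
wrist left_tab [(0.72, [0.5546, 0.0287, 0.1229])]
side tube1 [(0.79, [0.5733, -0.291, 0.0617]), (0.53, [0.5674, -0.3188, 0.0553])]
wrist tube1 []
```

View pics/p4.png

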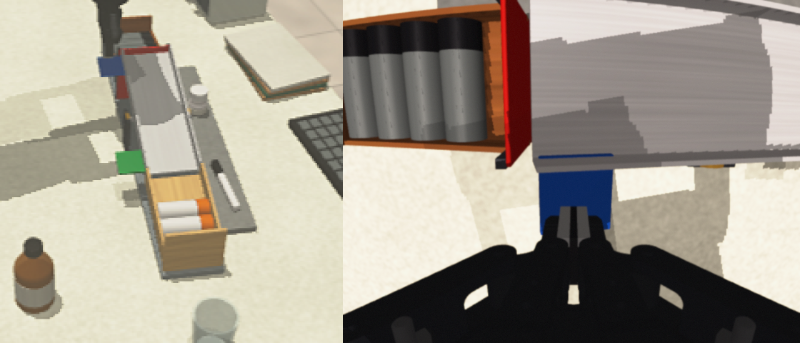

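The fingertips at (573,215) are over the raised blue tab at (576,195), clear of the shutter. I'll press it down.

Emit:
carry_out(steps=[0.012,0,-0.024,0,0,0,0,0,0,-0.024,0,0,0,0,0,0,-0.024,0,0,0,0,0,0,-0.024,0,0,0,0,0,0,-0.024,0,0,0,0,0,0.002,-0.024,0,0,0,0,0,0.002,-0.024,0,0,0,0,0,0.002,-0.024,0,0,0,0,0,0.002,-0.024,0,0,0,0,0,0,-0.02,0,0,0,0])

```text
time_s: 10.85
tcp_pos: [0.5526, 0.0322, 0.0839]
ee_rot: [3.133, -0.237, -0.0]
force: [-0.5, -0.9, 0.0]
gripper_width: -0.002
```

Emit:
carry_out(steps=[0,0,-0.006,0,0,0,0,0,0,-0.006,0,0,0,0,0,0,-0.004,0,0,0,0,0,0,-0.002,0,0,0,0,0,0,0,0,0,0,0,0,0,0,0,0,0,0,0,0,0,0,0,0,0,0,0,0,0,0,0,0,0,0,0,0,0,0,0,0,0,0,0,0,0,0])

```text
time_s: 12.1
tcp_pos: [0.5526, 0.0321, 0.0798]
ee_rot: [3.133, -0.237, 0.0]
force: [-0.4, -0.1, 0.4]
gripper_width: -0.0
```

Emit:
carry_out(steps=[0,0,0.08,0,0,0,0,0,0,0.14,0,0,0,0,0,0,0.14,0,0,0,0,0,0,0.14,0,0,0,0,-0.12,0,0.1,0,0,0,0,-0.12,0,0.04,0,0,0,0,-0.12,0,0,0,0,0,0,0,0,0,0,0,0,0,0,0,0,0,0,0,0,0,0,0,0,0,0,0])

```text
time_s: 13.35
tcp_pos: [0.4631, 0.0321, 0.2399]
ee_rot: [3.133, -0.237, -0.0]
force: [-0.2, 0.3, 0.8]
gripper_width: 0.002
```

```bash
python3 look.py pics/p5.png left_tab right_tab tube1; python3 - <<'E'
from workcell import env
import cv2
cv2.imwrite("pics/t5.png",cv2.resize(env.capture("top")[150:270,220:480],(780,360),interpolation=3)[:,:,::-1])
for l in("tube1","left_tab","right_tab"):print(l,[(round(d['score'],2),[round(v,4) for v in d['location']]) for d in env.landmark_of("top",l)])
E
```

```text
13.35 [0.46309436 0.03210583 0.23992392] [-0.17714861  0.25341488  0.81920779]
side left_tab [(0.68, [0.5554, 0.0383, 0.0756])]
wrist left_tab [(0.88, [0.559, 0.0403, 0.0758])]
side right_tab [(0.98, [0.5239, -0.1643, 0.1189])]
wrist right_tab [(0.57, [0.5217, -0.1649, 0.1216])]
side tube1 [(0.81, [0.5714, -0.2936, 0.0617]), (0.66, [0.605, -0.0773, -0.0003]), (0.57, [0.5689, -0.3163, 0.0568])]
wrist tube1 [(0.67, [0.608, -0.081, 0.0042])]
tube1 [(0.77, [0.5656, -0.3213, 0.0563]), (0.64, [0.5633, -0.3476, 0.0488]), (0.61, [0.57, -0.2928, 0.0591])]
left_tab []
right_tab [(0.81, [0.5208, -0.1652, 0.1232]), (0.72, [0.5455, 0.5685, -0.0006]), (0.3, [0.5709, -0.29, 0.0472])]
```

View pics/p5.png

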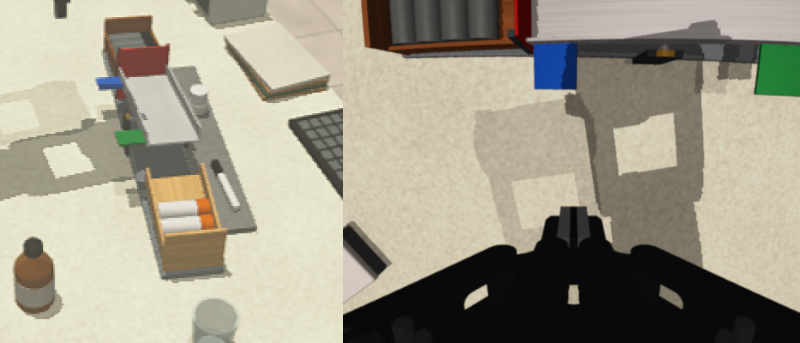

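View pics/t5.png

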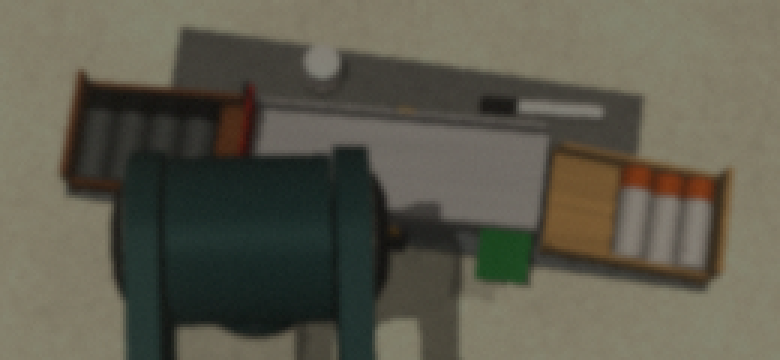

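The top view shows all three tubes in the right tray at (632,220), (665,220) and (697,220). Green is raised and blue is down at about 76 mm, the jar and marker haven't moved, and the arm is clear. Handing in.

```bash
python3 -c "
from workcell import env
print(env.job_done())"
```

```text
the job is handed in; nothing more can be done
None
```

The job is done and handed in at about 14 s. The gate rocked right, all three tubes rolled into the right-hand tray, and the gate is now back on the left.

- **Green tab:** I pressed it with closed fingertips until it read about 75 mm above the bench. The wrist camera then showed three tubes side by side in the tray. Two looks 1.5 s apart put them in the same place to within measurement noise.
- **Blue tab:** I pressed it and then backed the arm away, up and toward the robot. The last check read blue at about 76 mm (down) and green at about 119–123 mm (raised).
- **Final view:** the top camera shows all three tubes still in the right tray, the jar and marker unmoved, and the arm clear of the gate. I did not separately measure the bottle, slide box, beaker or mouse, but the arm never went near them at low height.

**Short of the stops:** the fingertips stopped 2 to 4 mm above each tab's end position, about 78 mm for green and 80 mm for blue. The gate dropped the last bit by its own weight.

**Conflicting detections:** at the end the side and wrist cameras also reported a false "tube" near the axle, at bench height. The pictures show nothing there. The side camera saw only two tubes because the end wall hides the third.

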